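# Open the bar clamp after gluing a puzzle box

## Robot

A 7-joint arm with a two-finger parallel gripper is mounted at the origin on the work surface. World frame = base frame: x ahead of the robot, y to its left, z up, the work surface at z = 0. Lengths are in m, angles in degrees, forces in N, time in s.
With the tool pointing down it reaches from about 0.4 to 0.875 m from the base axis. Payload 4.4 kg.
Tool frame: the origin (TCP) lies at the very end of the fingers, on their centre line; the grasp point (between the pads) lies 19 mm behind it (arm.tcp_to_grasp is the distance from the TCP to the grasp point, in m); z points along the fingers, y is the direction in which the jaws open and shut (so a half turn about z gives the same grasp; the last joint's range is limited). The gripper opens to 85 mm and grips with 20 to 120 N. Pads are 22 mm wide; open, the fingers measure 114 mm over their backs; the gripper's body (76 mm by 85 mm) begins 54 mm behind the grasp point. The pads swing forward as they close: fully open they stand 13 mm farther back than shut.
Start: joints at [-78.598, 36.005, 2.206, 86.941, -1.547, 57.084, -1.146], TCP at [0.17, 0.627, 0.231] pointing down, gripper open.
Joint ranges: [-175.42, 175.42], [-21.48, 121.26], [-71.46, 75.88], [10.55, 141.38], [-63.04, 243.04], [13.31, 113.54], [-168.57, 168.57]. Speed limits (degrees/s): [147.25, 147.25, 180, 180, 180, 180, 180].

## Interface

Orientations are given as [roll, pitch, yaw] about the fixed x, y, z axes, in that order (R = Rz(yaw) Ry(pitch) Rx(roll)).
In Python, from bench import arm gives the robot as it stands.
- The arm moves only by the tool move_arm, never from a script. Its argument "deltas" is a list of rows, each an object with "claw": the closure, from 0 (fully open) to 1 (shut); "delta_pos": the shift along the tool's x, y, z each as a share of 30 mm, from -1 to 1, a list of three; "delta_rot": the turn, a rotation vector about the tool's x, y, z each as a share of 10 degrees, from -1 to 1, a list of three. A call has 1 to 12 rows; each row shifts and turns the commanded pose from where the row before left it, along the tool's axes as they then stand; what a row does not reach is not made up. A row lasts 1/8 s, in which the tool goes at most 62.5 mm and 10.7 degrees, less where a joint would pass 70% of its speed; a pose out of reach is approached as far as the arm can. A call with a number of a shift or a turn outside -1 to 1 is refused whole. A call with a gripper value outside its range is refused whole. The fingers move at their own pace and stop on an object; "squeeze" is the grip in N (left out, the last holds). Time passes only in rows, so rows that do not move let the fingers close. It gives the time, the measured TCP pose, the force and the opening at its end, in the units of the state.
- arm.get_obs(): the state, without advancing time (a new reading comes with each control period).
- arm.capture(name): name is "side" or "top"; returns a dict with "img" (400x640x3 uint8, red, green, blue), "range_z" (400x640 float32, m along the optical axis (not along the pixel's ray), 0 where there is no reading), "intrinsics" (3x3 intrinsics, pixels), "view" (4x4, takes a point from world to camera coordinates). Camera axes: x right, y down, z forward; pixel columns grow to the right and rows downward; lengths in m; the calibration is good to about 2 mm. A picture is of the moment at which its call begins.
- arm.hand_in(): hands the job in, once; it reports no verdict.
Trained networks look in the newest picture that a camera, given by its name, has taken for a name from the list of things; names that differ only in an ending like _2 or _b are one class to them, and where a whole thing is asked for, a point or a joint stands for the part that bears it (a point fixed in the world has none). Each returns a list of dicts, best first, with "p" (0 to 1); they miss things now and then, are a little off and sometimes report something else, mostly with a low value. They report only what shows in the picture. A call takes as long as a camera call. They do not tell look-alikes from the thing itself.
- arm.silhouettes(target, camera): "pixels" (400x640 bool, what is visible of it).
- arm.mark_of(target, camera): "point" ([x, y, z] in m, in world coordinates, good to about 4 mm: a listed point, or the origin of a listed thing).
The state is a dict: "time": time; "q": joint angles; "qd": joint speeds; "effort": joint torques, N m; "position": TCP position; "ee_rot": TCP orientation; "contact_force": force on the tool from outside, world axes, zero at the start; "ft_torque": the same for the moment, N m; "finger_gap": finger opening in m.
Only numpy, scipy, OpenCV 4.12 (cv2) and the standard library are available. Lean on these libraries where they do the work, as an engineer would, in place of code of your own. Each camera call takes 0.05 s, during which the arm holds its last target. There are 200 camera calls.

## Task

The glue on the pine puzzle box has set and the clamp's screw is already eased, so open the clamp. With a fingertip, press down the thumb pad on the sliding jaw to free its ratchet and, keeping it down, push the jaw back from the box until it meets the stop at the end of the bar, then lift the finger off so that the pad springs up. Do not grip or force anything, and leave the box, the canister, the glass weight and the thimble cup as they stand.

Things in the scene. Friction and masses are not known exactly. Their poses are not given: they have to be found in the camera images.
- clamp: Aluminium bar clamp, screwed down to the table on two feet. Origin: on the table under the bar's middle; x axis along the bar, the way the sliding jaw opens; z up. Bar 450 mm long, 36 mm wide, top 56 mm above the table, ratchet notches every 10 mm underneath. At the -x end the fixed grey head (top at 118 mm) with the screw, whose cross handle reaches to x -325 mm.
- bar_stop (a point): Middle of the near (jaw side) face of the steel stop block on the +x end of the bar, 191 mm along the clamp's x from its origin. The block stands 18 mm above the bar's top; the jaw's travel ends against it.
- jaw (a joint): Position of the sliding jaw along the bar, m: 0 = closed, 0.140 = fully back at the stop; grows along the clamp's +x. It starts between 0.010 and 0.031, caught in a notch. The ratchet blocks it from moving back unless the thumb pad is down (towards the box it clicks along); with the pad down it slides with 1 to 2 N of drag.
- jaw_face (a point): Middle of the upper edge of the sliding jaw's clamping face, 118 mm above the table, at clamp x = -30 mm + jaw value. The jaw is a grey casting 82 mm long: towards the box an upright plate 12 mm thick, 50 mm wide, cork-faced, with ribs sloping down behind it to 35 mm from this face; then the thumb pad (centre 54 mm behind this face); last the thumb wall.
- latch (a joint): How far the thumb pad is pressed, m: 0 = up, ratchet caught; 0.010 = fully down on a hard stop. The ratchet is free from about 0.0065. A spring holds it up, 3.5 N at the top and 7 N at the bottom, so it rises when let go.
- thumb_pad (a point): Centre of the upper face of the flat steel thumb pad on the sliding jaw; it moves with jaw and pad. The pad is 36 mm along the bar and 40 mm across it, its top 80 mm above the table when up, 70 mm when fully down. Axes as the clamp's.
- jaw_wall (a point): Middle of the upper front edge of the upright thumb wall on the sliding jaw, 20 mm behind the pad's centre (clamp +x), 102 mm above the table, so 22 mm above the pad when up. 8 mm thick, 44 mm wide; a finger on the pad pushes the jaw back by this wall.
- box: Glued pine puzzle box of two halves, 90 mm along the bar, 66 mm across, 60 mm high, 0.18 kg, standing loose on top of the bar between the screw's pad and the sliding jaw. Origin: centre of its underside, 56 mm above the table.
- canister: Lidded copper canister, 89 mm across and 121 mm high with its knob, 0.4 kg, standing on the table on the far side of the clamp. Origin: centre of its underside.
- weight: Domed green glass weight, 68 mm across, 33 mm high, on the table beside the clamp. Origin: centre of its underside.
- cup: Ceramic thimble cup, 40 mm across, 40 mm high, upright on the table beside the clamp. Origin: centre of its underside.
Not all that is in view belongs to the job. Leave any blue or red look-alike of the box alone.

How it is judged (in metres and radians):
On the way, in this order (a step that is already met when the one before it is completed fails the run):
1. the thumb pad is pressed down while the jaw is still where it stood (value of joint latch above 0.0068 m and value of joint jaw below 0.045 m and contact force between the fingers and clamp above 1 N), for 0.1 s.
2. the jaw is pushed back to the stop (value of joint jaw above 0.135 m and contact force between the fingers and clamp above 0.5 N), for 0.05 s.
At the end, for the whole second after the job is handed in: The jaw is back within 5 mm of the stop (jaw over 0.135), the pad has sprung up (latch under 0.003) so that the ratchet is caught, and the box stands at rest on the bar within 10 mm of where it was (value of joint jaw above 0.135 m and value of joint latch below 0.003 m and linear speed of box below 0.01 m/s and distance of box from where it was at the start of the episode below 0.01 m and angle between box's own z axis and vertical below 0.1 rad); the robot touches nothing.
It fails at once if the box is shifted more than 10 mm, tipped or lifted (distance of box from where it was at the start of the episode above 0.01 m or angle between box's own z axis and vertical above 0.2 rad).
It fails at once if the canister, the weight or the cup is shifted more than 15 mm or lifted (distance of any of canister, weight, cup from where it was at the start of the episode above 0.015 m).
It fails at once if the clamp is gripped or forced: the fingers press on it with more than 35 N (contact force between the fingers and clamp above 35 N).
It also fails if it takes over 35 s, if anything falls off the work surface, if the arm or the gripper's body presses on something with over 40 N, if the wrist force passes 120 N, or if a joint passes its speed limit or range.

## Working session

There is one attempt and no reset: what is moved stays moved. The work goes in short steps, Python scripts to look and compute and a tool call to move; the robot and the scene stay as the last step left them, time stands still between calls to the robot, and variables do not carry over. Pictures are saved under pics/ and viewed, about 8 in all and at most 12, crops included, and the job is handed in when it is done.

Besides the shell and the picture viewer there is one more tool, called after "Call:" by a JSON object that holds its "api" and its "payload". move_arm: Moves the arm, as the interface text tells. Its arguments: {"type":"object","properties":{"deltas":{"type":"array","items":{"type":"object","properties":{"claw":{"type":"number"},"delta_pos":{"type":"array","items":{"type":"number","minimum":-1,"maximum":1}},"delta_rot":{"type":"array","items":{"type":"number","minimum":-1,"maximum":1}}}}},"squeeze":{"type":"number"}},"required":["deltas"]}

```bash
mkdir -p pics; python3 - <<'E'
from bench import arm
import cv2,numpy as np
ims=[]
for c in("side","top"):
    d=arm.capture(c); ims.append(d["img"])
    for t in("clamp","bar_stop","jaw_face","thumb_pad","jaw_wall","box","canister","weight","cup"):
        print(c,t,[(np.round(m["point"],3).tolist(),round(m["p"],2)) for m in arm.mark_of(t,c)[:3]])
cv2.imwrite("pics/a.png",cv2.resize(np.vstack(ims),(480,600))[:,:,::-1])
cv2.imwrite("pics/b.png",ims[0][:,:,::-1]);cv2.imwrite("pics/c.png",ims[1][:,:,::-1])
print(arm.get_obs())
E
```

```text
side clamp [([0.535, -0.086, 0.003], 0.84)]
side bar_stop [([0.452, 0.089, 0.065], 0.92)]
side jaw_face [([0.545, -0.107, 0.118], 0.97)]
side thumb_pad [([0.523, -0.057, 0.078], 0.61)]
side jaw_wall [([0.506, -0.034, 0.102], 0.83)]
side box [([0.566, -0.16, 0.06], 0.74), ([0.331, -0.175, 0.0], 0.56), ([0.523, -0.058, 0.076], 0.23)]
side canister [([0.676, -0.112, 0.003], 0.72)]
side weight [([0.466, -0.207, -0.004], 0.79)]
side cup [([0.591, 0.079, 0.0], 0.74)]
top clamp [([0.533, -0.085, -0.002], 0.78)]
top bar_stop [([0.454, 0.085, 0.063], 0.95)]
top jaw_face [([0.539, -0.101, 0.118], 0.57)]
top thumb_pad [([0.519, -0.048, 0.081], 0.61)]
top jaw_wall [([0.515, -0.037, 0.105], 0.97), ([0.59, 0.082, -0.0], 0.56)]
top box [([0.564, -0.157, 0.056], 0.88), ([0.333, -0.176, -0.004], 0.7), ([0.825, -0.11, -0.004], 0.56)]
top canister [([0.672, -0.117, -0.001], 0.78)]
top weight [([0.534, -0.083, -0.003], 0.72), ([0.467, -0.206, 0.002], 0.6)]
top cup [([0.593, 0.078, 0.002], 0.83), ([0.562, -0.158, 0.056], 0.75)]
{'time': 1.0, 'q': array([-78.59913362,  36.00233274,   2.20784949,  86.94080916,
        -1.54558231,  57.08329328,  -1.14756276]), 'qd': array([-0.00602467, -0.01873371,  0.01614452, -0.11499937, -0.04035913,
        0.14985923,  0.05357437]), 'effort': array([ 8.75693768e-04, -5.63289106e+01,  1.22575823e+00, -1.93789476e+01,
        1.09125805e-02,  1.59245945e-03,  9.36490352e-06]), 'position': array([0.17010973, 0.62736613, 0.23133941]), 'ee_rot': array([1.79996688e+02, 7.87515005e-05, 1.64825163e+02]), 'contact_force': array([ 0.63974106, -1.08529225, -0.27186097]), 'ft_torque': array([-0.00576891, -0.01265309, -0.01830288]), 'finger_gap': 0.08533232263821935}
```

View pics/b.png

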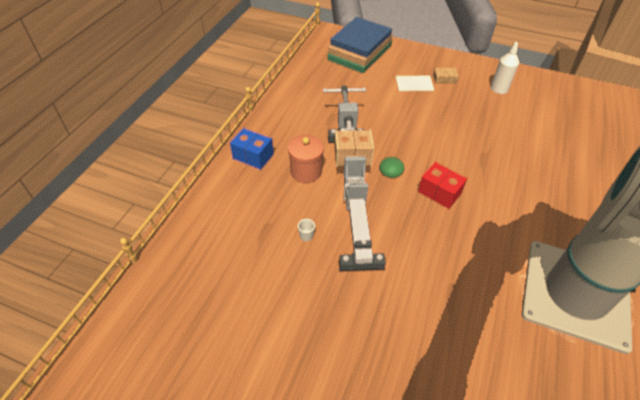

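View pics/c.png

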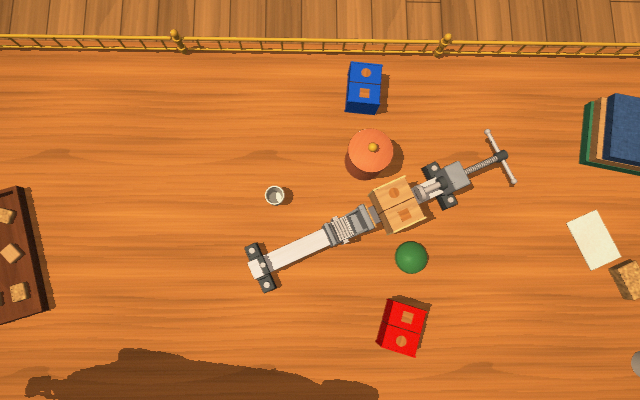

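The side view shows the jaw at about (355,178), the box at (353,147) and the cup at (306,230). The top view shows the jaw at about (345,225) and the bar running to the stop at (258,266). The bar axis points at about 115°, the jaw value is about 0.011, and the pad is at about (0.520,-0.054). I'll shut the fingers, align the tool's x axis with the bar, and cross over at height.

Call:
{"api": "move_arm", "payload": {"squeeze": 20, "deltas": [{"claw":1,"delta_pos":[0,0,0],"delta_rot":[0,0,1]},{"claw":1,"delta_pos":[0,0,0],"delta_rot":[0,0,1]},{"claw":1,"delta_pos":[0,0,0],"delta_rot":[0,0,1]},{"claw":1,"delta_pos":[0,0,0],"delta_rot":[0,0,1]},{"claw":1,"delta_pos":[0,0,0],"delta_rot":[0,0,0.97]},{"claw":1,"delta_pos":[-1,0,0],"delta_rot":[0,0,0]},{"claw":1,"delta_pos":[-1,0,0],"delta_rot":[0,0,0]},{"claw":1,"delta_pos":[-1,0,0],"delta_rot":[0,0,0]},{"claw":1,"delta_pos":[-1,0,0],"delta_rot":[0,0,0]},{"claw":1,"delta_pos":[-1,0,0],"delta_rot":[0,0,0]},{"claw":1,"delta_pos":[-1,0,0],"delta_rot":[0,0,0]},{"claw":1,"delta_pos":[-1,0,0],"delta_rot":[0,0,0]}]}}

```text
time: 2.5
position: [0.2597, 0.4365, 0.2315]
ee_rot: [180.0, -0.0, 115.1]
contact_force: [1.1, 0.6, -0.5]
finger_gap: 0.0003
```

Call:
{"api": "move_arm", "payload": {"deltas": [{"claw":1,"delta_pos":[-1,0,0],"delta_rot":[0,0,0]},{"claw":1,"delta_pos":[-1,0,0],"delta_rot":[0,0,0]},{"claw":1,"delta_pos":[-1,0,0],"delta_rot":[0,0,0]},{"claw":1,"delta_pos":[-1,0,0],"delta_rot":[0,0,0]},{"claw":1,"delta_pos":[-1,0,0],"delta_rot":[0,0,0]},{"claw":1,"delta_pos":[-1,0,0],"delta_rot":[0,0,0]},{"claw":1,"delta_pos":[-1,0,0],"delta_rot":[0,0,0]},{"claw":1,"delta_pos":[-1,0,0],"delta_rot":[0,0,0]},{"claw":1,"delta_pos":[-1,0,0],"delta_rot":[0,0,0]},{"claw":1,"delta_pos":[-1,0,0],"delta_rot":[0,0,0]},{"claw":1,"delta_pos":[-1,0,0],"delta_rot":[0,0,0]},{"claw":1,"delta_pos":[0,0,0],"delta_rot":[0,0,0]}]}}

```text
time: 4.0
position: [0.4004, 0.1365, 0.2316]
ee_rot: [180.0, 0.0, 114.9]
contact_force: [0.3, 0.8, 0.4]
finger_gap: -0.0002
```

Call:
{"api": "move_arm", "payload": {"deltas": [{"claw":1,"delta_pos":[-1,0.2,0],"delta_rot":[0,0,0]},{"claw":1,"delta_pos":[-1,0.2,0],"delta_rot":[0,0,0]},{"claw":1,"delta_pos":[-1,0.2,0],"delta_rot":[0,0,0]},{"claw":1,"delta_pos":[-1,0.2,0],"delta_rot":[0,0,0]},{"claw":1,"delta_pos":[-1,0.1,0.3],"delta_rot":[0,0,0]},{"claw":1,"delta_pos":[-1,0,0.8],"delta_rot":[0,0,0]},{"claw":1,"delta_pos":[-1,0,0.8],"delta_rot":[0,0,0]},{"claw":1,"delta_pos":[-0.4,0,0.8],"delta_rot":[0,0,0]},{"claw":1,"delta_pos":[0,0,0],"delta_rot":[0,0,0]},{"claw":1,"delta_pos":[0,0,0],"delta_rot":[0,0,0]}]}}

```text
time: 5.25
position: [0.5182, -0.0497, 0.1508]
ee_rot: [180.0, -0.0, 115.2]
contact_force: [0.5, 0.5, 0.4]
finger_gap: -0.0001
```

```bash
python3 - <<'E'
from bench import arm
import cv2,numpy as np
d0=np.array([-.424,.906]);o=np.array([.534,-.086])
ims=[]
for c in("side","top"):
    d=arm.capture(c)
    for t in("bar_stop","jaw_face","thumb_pad","jaw_wall"):
        for m in arm.mark_of(t,c)[:1]:
            r=m["point"][:2]-o; print(c,t,np.round(m["point"],3),"s,t",np.round([r@d0,r@[.906,.424]],4),round(m["p"],2))
    p=arm.get_obs()["position"]
    q=d["view"]@np.r_[.52,-.054,.09,1];q=d["intrinsics"]@q[:3];u,v=(q[:2]/q[2]).astype(int)
    ims.append(cv2.resize(d["img"][v-50:v+50,u-65:u+65],(780,600),interpolation=cv2.INTER_CUBIC))
r=p[:2]-o;print("tcp",p,r@d0,r@[.906,.424])
cv2.imwrite("pics/d.png",cv2.resize(np.hstack(ims),(800,308))[:,:,::-1])
E
```

```text
side bar_stop [0.449 0.092 0.064] s,t [ 0.1973 -0.0011] 0.66
side jaw_face [ 0.54  -0.104  0.124] s,t [-0.0184 -0.0021] 0.87
side thumb_pad [ 0.522 -0.055  0.077] s,t [0.033  0.0025] 0.7
side jaw_wall [ 0.508 -0.035  0.102] s,t [ 0.0574 -0.002 ] 0.9
top bar_stop [0.456 0.092 0.062] s,t [0.1944 0.0054] 0.9
tcp [ 0.51816239 -0.05092042  0.15048135] 0.03849724616667161 0.0005248666388991777
```

View pics/d.png

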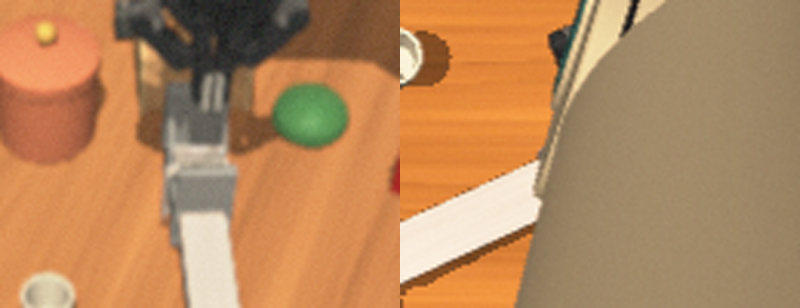

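The pad is clear below the fingertip and the slot is about 3 mm towards the box. I'll lower to just above the pad.

Call:
{"api": "move_arm", "payload": {"deltas": [{"claw":1,"delta_pos":[-0.1,0,0.6],"delta_rot":[0,0,0]},{"claw":1,"delta_pos":[0,0,0.6],"delta_rot":[0,0,0]},{"claw":1,"delta_pos":[0,0,0.5],"delta_rot":[0,0,0]},{"claw":1,"delta_pos":[0,0,0.4],"delta_rot":[0,0,0]},{"claw":1,"delta_pos":[0,0,0],"delta_rot":[0,0,0]},{"claw":1,"delta_pos":[0,0,0],"delta_rot":[0,0,0]}]}}

```text
time: 6.5
position: [0.5197, -0.0539, 0.0876]
ee_rot: [180.0, 0.0, 115.1]
contact_force: [-0.0, 0.4, 0.1]
finger_gap: -0.0
```

Call:
{"api": "move_arm", "payload": {"deltas": [{"claw":1,"delta_pos":[0,0,0.15],"delta_rot":[0,0,0]},{"claw":1,"delta_pos":[0,0,0.15],"delta_rot":[0,0,0]},{"claw":1,"delta_pos":[0,0,0],"delta_rot":[0,0,0]},{"claw":1,"delta_pos":[0,0,0],"delta_rot":[0,0,0]}]}}

```text
time: 7.0
position: [0.5198, -0.0538, 0.0786]
ee_rot: [180.0, 0.0, 115.1]
contact_force: [1.1, 0.1, 3.2]
finger_gap: 0.0001
```

Call:
{"api": "move_arm", "payload": {"deltas": [{"claw":1,"delta_pos":[0,0,0.1],"delta_rot":[0,0,0]},{"claw":1,"delta_pos":[0,0,0.1],"delta_rot":[0,0,0]},{"claw":1,"delta_pos":[0,0,0.05],"delta_rot":[0,0,0]},{"claw":1,"delta_pos":[0,0,0],"delta_rot":[0,0,0]},{"claw":1,"delta_pos":[0,0,0],"delta_rot":[0,0,0]}]}}

```text
time: 7.62
position: [0.5198, -0.0538, 0.0709]
ee_rot: [180.0, 0.0, 115.1]
contact_force: [0.2, 0.2, 6.1]
finger_gap: 0.0001
```

Step 1 looks met: about 6 N at roughly 9 mm of press. Next I'll push the jaw back, gently at first.

Call:
{"api": "move_arm", "payload": {"deltas": [{"claw":1,"delta_pos":[0.15,0,0],"delta_rot":[0,0,0]},{"claw":1,"delta_pos":[0.15,0,0],"delta_rot":[0,0,0]},{"claw":1,"delta_pos":[0.15,0,0],"delta_rot":[0,0,0]},{"claw":1,"delta_pos":[0.15,0,0],"delta_rot":[0,0,0]},{"claw":1,"delta_pos":[0.15,0,0],"delta_rot":[0,0,0]},{"claw":1,"delta_pos":[0.15,0,0],"delta_rot":[0,0,0]}]}}

```text
time: 8.38
position: [0.5087, -0.0294, 0.071]
ee_rot: [179.9, 0.1, 115.1]
contact_force: [0.6, -0.7, 6.5]
finger_gap: 0.0001
```

Call:
{"api": "move_arm", "payload": {"deltas": [{"claw":1,"delta_pos":[0.25,0,0],"delta_rot":[0,0,0]},{"claw":1,"delta_pos":[0.25,0,0],"delta_rot":[0,0,0]},{"claw":1,"delta_pos":[0.25,0,0],"delta_rot":[0,0,0]},{"claw":1,"delta_pos":[0.25,0,0],"delta_rot":[0,0,0]},{"claw":1,"delta_pos":[0.25,0,0],"delta_rot":[0,0,0]},{"claw":1,"delta_pos":[0.25,0,0],"delta_rot":[0,0,0]},{"claw":1,"delta_pos":[0.25,0,0],"delta_rot":[0,0,0]},{"claw":1,"delta_pos":[0.25,0,0],"delta_rot":[0,0,0]},{"claw":1,"delta_pos":[0.25,0,0],"delta_rot":[0,0,0]},{"claw":1,"delta_pos":[0.25,0,0],"delta_rot":[0,0,0]},{"claw":1,"delta_pos":[0.25,0,0],"delta_rot":[0,0,0]},{"claw":1,"delta_pos":[0.15,0,0],"delta_rot":[0,0,0]}]}}

```text
time: 9.88
position: [0.4727, 0.0499, 0.0712]
ee_rot: [179.8, 0.1, 115.1]
contact_force: [2.3, 0.6, 5.7]
finger_gap: 0.0001
```

Call:
{"api": "move_arm", "payload": {"deltas": [{"claw":1,"delta_pos":[0.1,0,0],"delta_rot":[0,0,0]},{"claw":1,"delta_pos":[0.1,0,0],"delta_rot":[0,0,0]},{"claw":1,"delta_pos":[0.1,0,0],"delta_rot":[0,0,0]}]}}

```text
time: 10.25
position: [0.469, 0.0579, 0.0712]
ee_rot: [179.8, 0.1, 115.1]
contact_force: [1.8, 1.0, 6.4]
finger_gap: -0.0003
```

Call:
{"api": "move_arm", "payload": {"deltas": [{"claw":1,"delta_pos":[0.1,0,0],"delta_rot":[0,0,0]},{"claw":1,"delta_pos":[0.1,0,0],"delta_rot":[0,0,0]},{"claw":1,"delta_pos":[0.1,0,0],"delta_rot":[0,0,0]},{"claw":1,"delta_pos":[0,0,0],"delta_rot":[0,0,0]}]}}

```text
time: 10.75
position: [0.4654, 0.0652, 0.0712]
ee_rot: [179.8, 0.1, 115.1]
contact_force: [2.3, -1.0, 5.5]
finger_gap: 0.0003
```

Call:
{"api": "move_arm", "payload": {"deltas": [{"claw":1,"delta_pos":[0.1,0,0],"delta_rot":[0,0,0]},{"claw":1,"delta_pos":[0,0,0],"delta_rot":[0,0,0]}]}}

```text
time: 11.0
position: [0.464, 0.0674, 0.0712]
ee_rot: [179.8, 0.2, 115.1]
contact_force: [0.8, -2.9, 5.1]
finger_gap: 0.0001
```

```bash
python3 - <<'E'
from bench import arm
import cv2,numpy as np
d0=np.array([-.424,.906]);o=np.array([.534,-.086])
d=arm.capture("side")
for t in("bar_stop","jaw_face","thumb_pad","jaw_wall","box"):
    for m in arm.mark_of(t,"side")[:1]:
        r=m["point"][:2]-o; print(t,np.round(m["point"],3),"s,t",np.round([r@d0,r@[.906,.424]],4),round(m["p"],2))
o_=arm.get_obs();p=o_["position"]
q=d["view"]@np.r_[.46,.08,.08,1];q=d["intrinsics"]@q[:3];u,v=(q[:2]/q[2]).astype(int)
r=p[:2]-o;print("tcp",p,r@d0,r@[.906,.424],o_["contact_force"])
cv2.imwrite("pics/e.png",cv2.resize(d["img"][v-50:v+50,u-65:u+65],(780,600),interpolation=cv2.INTER_CUBIC)[:,:,::-1])
E
```

```text
bar_stop [0.453 0.091 0.065] s,t [0.1946 0.0012] 0.66
jaw_face [ 0.674 -0.116  0.001] s,t [-0.0867  0.1145] 0.62
thumb_pad [0.47  0.063 0.068] s,t [0.162 0.005] 0.46
jaw_wall [0.453 0.084 0.103] s,t [ 0.1878 -0.0013] 0.6
box [ 0.33  -0.176  0.001] s,t [ 0.005  -0.2226] 0.92
tcp [0.46404148 0.06737837 0.07118428] 0.16862322174034877 0.0016500074869968317 [ 2.43602593 -2.28848754  6.0847316 ]
```

View pics/e.png

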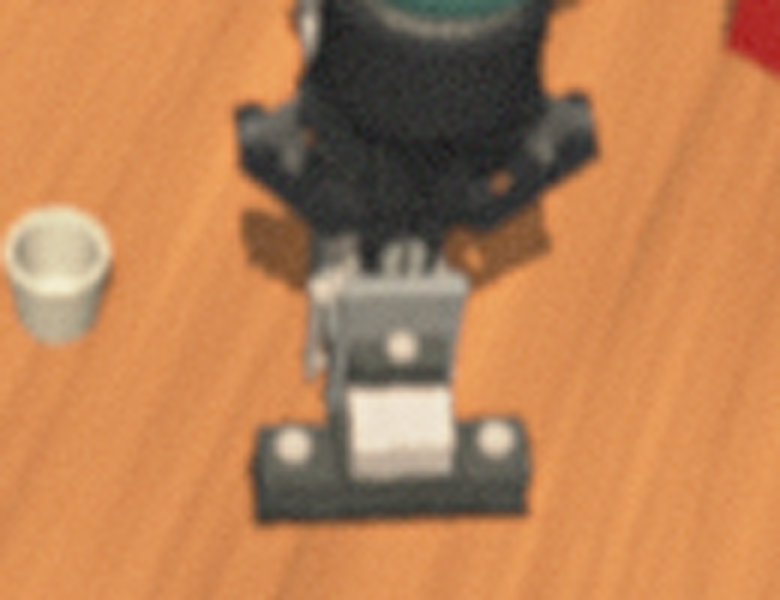

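The wall, at about (400,320), stands at the stop block, at about (395,350), or very nearly. I'll push on in small steps until the force confirms contact.

Call:
{"api": "move_arm", "payload": {"deltas": [{"claw":1,"delta_pos":[0.1,0,0],"delta_rot":[0,0,0]},{"claw":1,"delta_pos":[0,0,0],"delta_rot":[0,0,0]}]}}

```text
time: 11.55
position: [0.4626, 0.0699, 0.0711]
ee_rot: [179.8, 0.2, 115.1]
contact_force: [2.3, -2.4, 5.7]
finger_gap: 0.0
```

Call:
{"api": "move_arm", "payload": {"deltas": [{"claw":1,"delta_pos":[0.1,0,0],"delta_rot":[0,0,0]},{"claw":1,"delta_pos":[0,0,0],"delta_rot":[0,0,0]}]}}

```text
time: 11.8
position: [0.4613, 0.0724, 0.0711]
ee_rot: [179.9, 0.2, 115.0]
contact_force: [2.4, -3.4, 6.1]
finger_gap: 0.0001
```

Call:
{"api": "move_arm", "payload": {"deltas": [{"claw":1,"delta_pos":[0.1,0,0],"delta_rot":[0,0,0]},{"claw":1,"delta_pos":[0,0,0],"delta_rot":[0,0,0]}]}}

```text
time: 12.05
position: [0.4613, 0.0724, 0.0712]
ee_rot: [179.8, 0.4, 114.9]
contact_force: [4.9, -10.6, 4.4]
finger_gap: 0.0001
```

Force rose to about 12 N and motion stopped at the expected place (s 0.174), so the jaw is at the stop. I'll relax the push slightly and lift straight up.

Call:
{"api": "move_arm", "payload": {"deltas": [{"claw":1,"delta_pos":[-0.07,0,0],"delta_rot":[0,0,0]},{"claw":1,"delta_pos":[0,0,-0.1],"delta_rot":[0,0,0]},{"claw":1,"delta_pos":[0,0,-0.15],"delta_rot":[0,0,0]},{"claw":1,"delta_pos":[0,0,-0.2],"delta_rot":[0,0,0]},{"claw":1,"delta_pos":[-0.1,0,-0.3],"delta_rot":[0,0,0]},{"claw":1,"delta_pos":[0,0,-0.8],"delta_rot":[0,0,0]},{"claw":1,"delta_pos":[0,0,-1],"delta_rot":[0,0,0]},{"claw":1,"delta_pos":[0,0,-1],"delta_rot":[0,0,0]},{"claw":1,"delta_pos":[0,0,-1],"delta_rot":[0,0,0]},{"claw":1,"delta_pos":[0,-1,-1],"delta_rot":[0,0,0]},{"claw":1,"delta_pos":[1,0,0],"delta_rot":[0,0,0]},{"claw":1,"delta_pos":[1,0,0],"delta_rot":[0,0,0]}]}}

```text
time: 13.55
position: [0.4067, 0.1142, 0.2377]
ee_rot: [-180.0, -0.1, 115.1]
contact_force: [0.2, 0.5, 0.1]
finger_gap: -0.0
```

Call:
{"api": "move_arm", "payload": {"deltas": [{"claw":1,"delta_pos":[1,0,0],"delta_rot":[0,0,0]},{"claw":1,"delta_pos":[1,0,0],"delta_rot":[0,0,0]},{"claw":1,"delta_pos":[1,0,0],"delta_rot":[0,0,0]},{"claw":1,"delta_pos":[1,0,0],"delta_rot":[0,0,0]},{"claw":1,"delta_pos":[1,0,0],"delta_rot":[0,0,0]},{"claw":1,"delta_pos":[1,0,0],"delta_rot":[0,0,0]},{"claw":1,"delta_pos":[0,0,0],"delta_rot":[0,0,0]},{"claw":1,"delta_pos":[0,0,0],"delta_rot":[0,0,0]}]}}

```text
time: 14.55
position: [0.331, 0.2758, 0.2372]
ee_rot: [-179.9, 0.0, 115.1]
contact_force: [0.1, -0.2, -0.0]
finger_gap: 0.0002
```

```bash
python3 - <<'E'
from bench import arm
import cv2,numpy as np
d0=np.array([-.424,.906]);o=np.array([.534,-.086])
for c in("side","top"):
    d=arm.capture(c)
    for t in("bar_stop","jaw_face","thumb_pad","jaw_wall","box","canister","weight","cup"):
        for m in arm.mark_of(t,c)[:2]:
            r=m["point"][:2]-o; print(c,t,np.round(m["point"],3),"s,t",np.round([r@d0,r@[.906,.424]],4),round(m["p"],2))
    if c=="side":
        q=d["view"]@np.r_[.48,.03,.08,1];q=d["intrinsics"]@q[:3];u,v=(q[:2]/q[2]).astype(int)
        cv2.imwrite("pics/f.png",cv2.resize(d["img"][v-75:v+75,u-100:u+100],(800,600),interpolation=cv2.INTER_CUBIC)[:,:,::-1])
print(arm.get_obs()["contact_force"])
E
```

```text
side bar_stop [0.449 0.09  0.066] s,t [ 0.1957 -0.0019] 0.85
side jaw_face [0.493 0.014 0.119] s,t [0.1085 0.0051] 0.74
side thumb_pad [0.47  0.06  0.078] s,t [0.16   0.0036] 0.76
side jaw_wall [0.458 0.08  0.1  ] s,t [0.1828 0.0017] 0.64
side box [ 0.826 -0.108 -0.   ] s,t [-0.144   0.2548] 0.91
side box [ 0.565 -0.159  0.058] s,t [-0.0796 -0.0026] 0.65
side canister [ 0.674 -0.114 -0.   ] s,t [-0.085   0.1151] 0.68
side weight [ 0.464 -0.205 -0.002] s,t [-0.0782 -0.1138] 0.63
side cup [ 0.591  0.077 -0.001] s,t [0.1237 0.1211] 0.51
top bar_stop [0.455 0.088 0.063] s,t [0.1908 0.002 ] 0.76
top jaw_face [0.488 0.017 0.118] s,t [0.1124 0.002 ] 0.84
top thumb_pad [0.468 0.067 0.08 ] s,t [0.1672 0.0048] 0.76
top jaw_wall [0.46  0.084 0.104] s,t [0.1861 0.0048] 0.96
top box [ 0.826 -0.111 -0.002] s,t [-0.1461  0.254 ] 0.96
top box [ 0.564 -0.159  0.058] s,t [-0.0785 -0.004 ] 0.93
top canister [ 0.67  -0.116 -0.003] s,t [-0.085   0.1108] 0.67
top weight [ 0.468 -0.208 -0.001] s,t [-0.0822 -0.1114] 0.71
top cup [ 0.589  0.076 -0.004] s,t [0.1231 0.1187] 0.63
[-0.23488189 -0.09394884  1.43888354]
```

View pics/f.png

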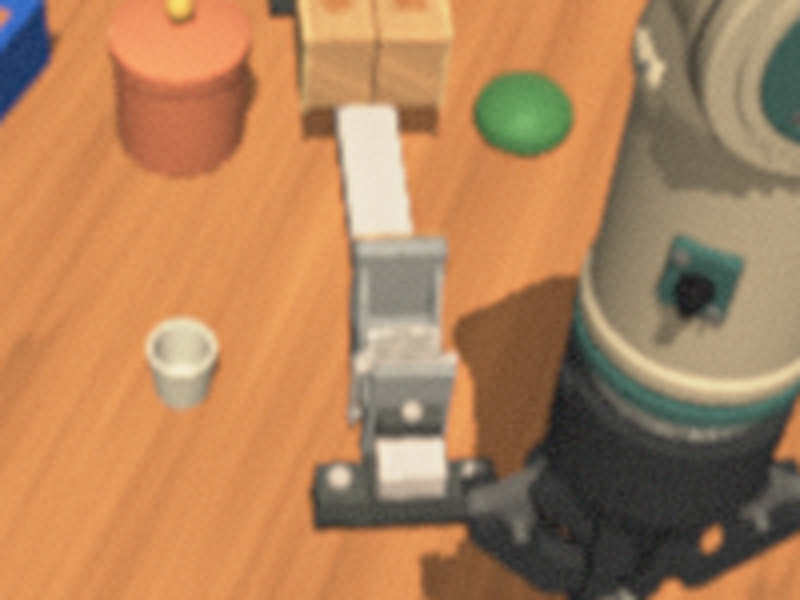

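The picture shows the jaw at about (400,320) against the stop at (410,410), with the pad up. The box at (375,60), the canister, the weight and the cup are all where they were. I'm handing it in.

```bash
python3 -c "
from bench import arm
print(arm.hand_in())"
```

```text
the job is handed in; nothing more can be done
None
```

The clamp is open and the job is handed in; no verdict was reported. With the fingers shut as one fingertip, I pressed the thumb pad down about 9 mm (about 6 N). I kept it down while pushing the jaw back until it stopped and the push force rose to about 12 N, then lifted off.

- **Jaw:** both cameras' marks of its face and wall average to a jaw value of about 0.140 m. Single readings spread by a few millimetres: the side view put the face at about 0.1385 m and the top view put it at about 0.1424 m.
- **Pad:** its top measures 78–80 mm above the table, so it has sprung up.
- **Box, canister, weight and cup:** all are within measuring noise (2–4 mm) of where they started.
- **Arm:** it stands clear of everything. One last force reading showed 1.4 N vertically, against about 0 N just before, which I took as sensor noise.

The whole job took about 15 s of the 35 s allowed. While the arm blocked the side camera mid-push, the jaw face and box detections were wrong (they landed on the canister and the red look-alike). I ignored them, and the clear view afterwards found both in the right place.

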